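# Clip the wider circuit card up for inspection

### The arm

A 7-joint arm with a two-finger parallel gripper is mounted at the origin on a cart in front of the work surface, level with it; the furniture and walls round the work are solid. World frame = base frame: x ahead of the robot, y to its left, z up, the work surface at z = 0. Lengths are in m, angles in rad, forces in N, time in s.
With the tool pointing down it reaches from about 0.425 to 0.925 m from the base axis. Payload 6.8 kg.
Tool frame: the origin (TCP) lies between the finger pads; the fingertips stand r.tip_extent ahead of it and the grasp point (between the pads) lies 5 mm behind it (r.tip_extent is the distance from the TCP to the fingertips, in m); y points along the fingers, x is the direction in which the jaws open and shut, and the axes are right-handed (so a half turn about y gives the same grasp; the last joint's range is limited). The gripper opens to 85 mm and grips with 20 to 120 N. Pads are 22 mm wide; open, the fingers measure 114 mm over their backs; the gripper's body (76 mm by 85 mm) begins 54 mm behind the grasp point. The pads swing forward as they close: fully open they stand 13 mm farther back than shut.
Start: joints at [1.155, 0.477, 0.022, 1.555, -0.011, 1.109, -0.083], TCP at [0.205, -0.643, 0.245] pointing down, gripper open.
Joint ranges: [-2.96, 2.96], [-0.34, 2.1], [-1.41, 1.46], [0.24, 2.44], [-1.37, 4.51], [0.17, 1.92], [-2.96, 2.96]. Speed limits (rad/s): [2.39, 2.39, 3.14, 3.14, 3.14, 3.14, 3.14].

### API

Orientations are given as a rotation vector (axis times angle).
In Python, from bench import r gives the robot as it stands.
- The arm moves only by the tool send_rows, never from a script. Its argument "plan" is a list of rows, each a list of 5 numbers: the shift along the tool's x, y, z in cm, then the turn about the tool's y in degrees, then the opening, from 0 (shut) to 1 (fully open). In form: [[dx, dy, dz, spin, grip], ...]. A call has 1 to 12 rows; each row shifts and turns the commanded pose from where the row before left it, along the tool's axes as they then stand; what a row does not reach is not made up. A row lasts 1/8 s, in which the tool goes at most 62.5 mm and 10.7 degrees, less where a joint would pass 70% of its speed; a pose out of reach is approached as far as the arm can. A call is refused whole if a number of a shift passes 6.25 or a number of a turn 10.7, either way. A call with a gripper value outside its range is refused whole. The fingers move at their own pace and stop on an object; "force" is the grip in N (left out, the last holds). Time passes only in rows, so rows that do not move let the fingers close. It gives the time, the measured TCP pose, the force and the opening at its end, in the units of the state.
- r.get_obs(): the state, without advancing time (a new reading comes with each control period).
- r.grab_frame(name): name is "scene" or "top"; returns a dict with "image" (400x640x3 uint8, red, green, blue), "camera_matrix" (3x3 intrinsics, pixels), "D" ([k1, k2, p1, p2, k3] as OpenCV has them; the pictures are not rectified), "cam_to_world" (4x4, takes a point from camera to world coordinates). Camera axes: x right, y down, z forward; pixel columns grow to the right and rows downward; lengths in m; the calibration is good to about 2 mm. A picture is of the moment at which its call begins. There is no depth.
- r.hand_in(): hands the job in, once; it reports no verdict.
Trained networks look in the newest picture that a camera, given by its name, has taken for a name from the list of things; names that differ only in an ending like _2 or _b are one class to them, and where a whole thing is asked for, a point or a joint stands for the part that bears it (a point fixed in the world has none). Each returns a list of dicts, best first, with "p" (0 to 1); they miss things now and then, are a little off and sometimes report something else, mostly with a low value. They report only what shows in the picture. A call takes as long as a camera call. They do not tell look-alikes from the thing itself.
- r.recognise(camera, target): "rect" ([left, top, right, bottom] in pixels, round what is visible of it).
The state is a dict: "clock": time; "joints": joint angles; "qvel": joint speeds; "tau": joint torques, N m; "tcp_pos": TCP position; "orientation": TCP orientation; "contact_force": force on the tool from outside, world axes, zero at the start; "moment": the same for the moment, N m; "grip_width": finger opening in m.
Only numpy, scipy, OpenCV 4.12 (cv2) and the standard library are available. Lean on these libraries where they do the work, as an engineer would, in place of code of your own. Each camera call takes 0.05 s, during which the arm holds its last target.

### The job

Take the wider of the two circuit cards out of the storage rack by the metal grip bar along its top, and press its contact edge straight down into the sprung edge clip on the bench, fully home and about in the middle of the clip, so that it stands upright by itself when you let go. Leave the narrower card standing in the rack.

Things in the scene. Friction and masses are not known exactly. Their poses are not given: they have to be found in the camera images.
- card_wide_grip (a point): Wider circuit card, 90 g, loose, upright in a rack slot: dark green board 100 mm wide, 5 thick, 90 high overall; its top 16 mm is an aluminium grip bar 10 mm thick along the whole width. Point: centre of the grip bar, 82 mm above the card's lower (contact) edge, mid-width. x across the thickness, y along the width, z up.
- card_narrow_grip (a point): Narrower circuit card, 64 mm wide, otherwise like the wider one. Point: centre of its grip bar, 82 mm above its lower edge, same axes. It stays in the rack.
- card_rack: Low grey rack 116 x 112 mm, fixed, origin under its centre. Two slots along its y axis at x = -35 and +35 mm, one card in each (either way round), lower edges 8 mm above the bench. Slots are 22 mm deep and open at the ends; cards have little play and lean at most 5 degrees.
- clip_seat (a point): Edge clip, fixed: base 100 x 80 x 10 mm, two grey jaws 60 mm long, shut at rest, flaring to a V mouth 20 mm wide 44 mm above the bench. Point: middle of the slot's floor, 10 mm above the bench; x across the slot, y along it (ends open), z up. Jaws slide 10 mm apart on springs: pressing in takes 5 to 15 N. Home: card's edge on the floor, bar centre 82 mm above the point.
Things that resemble listed ones, but are neither listed nor needed, are in the scene too. What is shaped like the part that bears card_wide_grip but purple is not meant.

How it is judged:
At the end, for the whole second after the job is handed in: The wider card is in the clip: lower edge within 4 mm of the slot's floor, middle within 18 mm of the clip's middle along the slot, grip bar within 15 mm of above the slot, upright within 10 and in line within 11 degrees; the narrower card within 30 mm of its start (z of card_wide_grip in the frame of clip_seat between 0.075 and 0.086 m and y of card_wide_grip in the frame of clip_seat between -0.018 and 0.018 m and x of card_wide_grip in the frame of clip_seat between -0.015 and 0.015 m and angle between card_wide_grip's own z axis and vertical below 0.175 rad and angle between the y axis of card_wide_grip and the y axis of clip_seat, either way round below 0.2 rad and distance of card_narrow_grip from where it was at the start of the episode below 0.03 m); the robot touches nothing.
It fails at once if the narrower card is taken out of the rack or knocked over (distance of card_narrow_grip from where it was at the start of the episode above 0.04 m).
It also fails if it takes over 38 s, if anything falls off the work surface, if the arm or the gripper's body presses on something with over 40 N, if the wrist force passes 120 N, or if a joint passes its speed limit or range.

## Working session

There is one attempt and no reset: what is moved stays moved. The work goes in short steps, Python scripts to look and compute and a tool call to move; the robot and the scene stay as the last step left them, time stands still between calls to the robot, and variables do not carry over. Pictures are saved under pics/ and viewed, and the job is handed in when it is done.

Besides the shell and the picture viewer there is one more tool, called after "Call:" as name([rows], argument=value, ...), one row to a line, values as JSON. send_rows: Moves the arm, as the interface text tells. Its arguments: {"type":"object","properties":{"plan":{"type":"array","items":{"type":"array","items":{"type":"number"}}},"force":{"type":"number"}},"required":["plan"]}

```bash
mkdir -p pics; ls
python3 - <<'E'
from bench import r
import cv2,numpy as np
o=r.get_obs();print(o['clock'],o['tcp_pos'],o['orientation'],o['grip_width'],r.tip_extent)
for c in("scene","top"):
    f=r.grab_frame(c);cv2.imwrite(f"pics/{c}0.png",f["image"][:,:,::-1])
    print(c,f["camera_matrix"],f["D"],f["cam_to_world"])
    for n in("card_wide_grip","card_narrow_grip","card_rack","clip_seat"):
        print(n,r.recognise(c,n))
E
```

```text
pics
0.0 [ 0.2043431  -0.64275452  0.24434372] [-1.33827083  0.98062167 -0.97811415] 0.08550002353474151 0.014
scene [[411.64921728   0.         324.52275962]
 [  0.         411.64921728 199.32137959]
 [  0.           0.           1.        ]] [-0.0594861  0.         0.         0.         0.       ] [[-0.8872088  -0.22336511  0.40369366  0.21307632]
 [-0.46115669  0.45582018 -0.76129     0.66151825]
 [-0.01396609 -0.86158922 -0.50741399  0.51791295]
 [ 0.          0.          0.          1.        ]]
card_wide_grip [{'rect': [281.3, 213.4, 319.6, 271.3], 'p': 0.96}, {'rect': [231.9, 208.7, 263.6, 266.3], 'p': 0.68}, {'rect': [318.0, 229.1, 346.6, 278.7], 'p': 0.21}]
card_narrow_grip [{'rect': [317.8, 230.2, 346.2, 281.3], 'p': 0.67}]
card_rack [{'rect': [319.2, 229.2, 346.2, 280.1], 'p': 0.27}]
clip_seat [{'rect': [331.5, 184.7, 379.5, 217.4], 'p': 0.97}]
top [[434.83835693   0.         322.66086055]
 [  0.         434.83835693 205.95881088]
 [  0.           0.           1.        ]] [0.00807087 0.         0.         0.         0.        ] [[ 0.00650863 -0.99286895  0.11903311  0.46424563]
 [-0.99996097 -0.00575099  0.00670738 -0.02748149]
 [-0.00597499 -0.11907212 -0.99286763  0.97413438]
 [ 0.          0.          0.          1.        ]]
card_wide_grip [{'rect': [224.9, 211.9, 277.4, 229.3], 'p': 0.81}]
card_narrow_grip [{'rect': [230.0, 247.4, 264.1, 260.0], 'p': 0.58}]
card_rack [{'rect': [219.1, 208.1, 283.0, 270.1], 'p': 0.75}]
clip_seat [{'rect': [343.2, 197.5, 382.6, 250.3], 'p': 0.88}]
```

Run:
```python
import cv2
for c in("scene","top"):
    i=cv2.imread(f"pics/{c}0.png");cv2.imwrite(f"pics/{c}0b.png",cv2.resize(i,(800,500)))
i=cv2.imread("pics/top0.png")[180:300,200:400];cv2.imwrite("pics/topcrop.png",cv2.resize(i,None,fx=4,fy=4,interpolation=cv2.INTER_CUBIC))
i=cv2.imread("pics/scene0.png")[160:310,210:410];cv2.imwrite("pics/scenecrop.png",cv2.resize(i,None,fx=4,fy=4,interpolation=cv2.INTER_CUBIC))
```

```text
(no output)
```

View pics/scene0b.png

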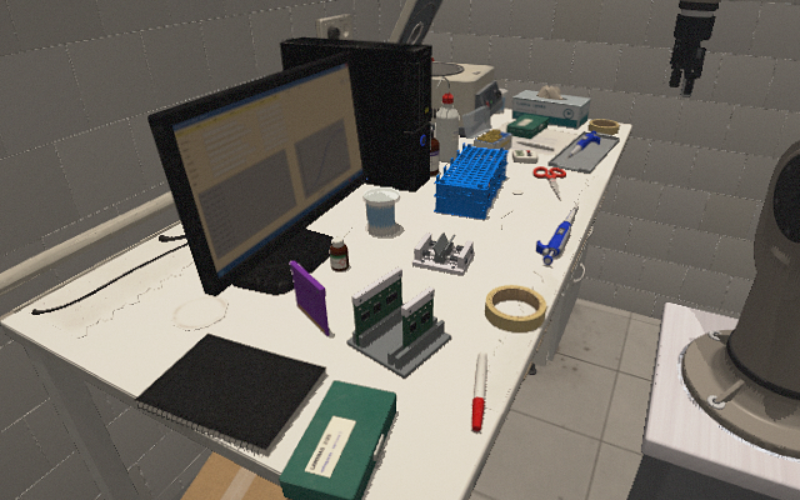

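View pics/top0b.png

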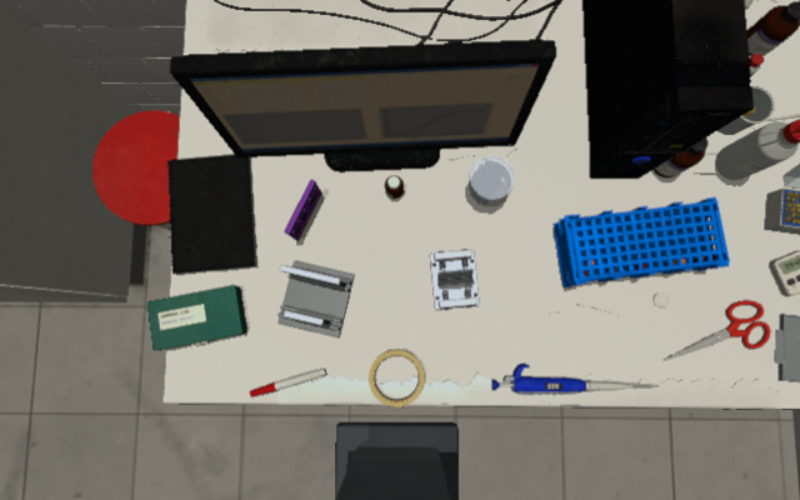

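View pics/topcrop.png

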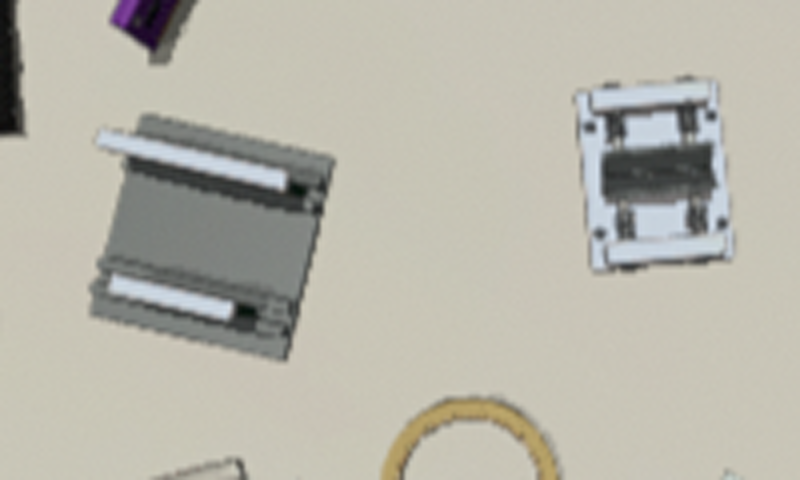

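View pics/scenecrop.png

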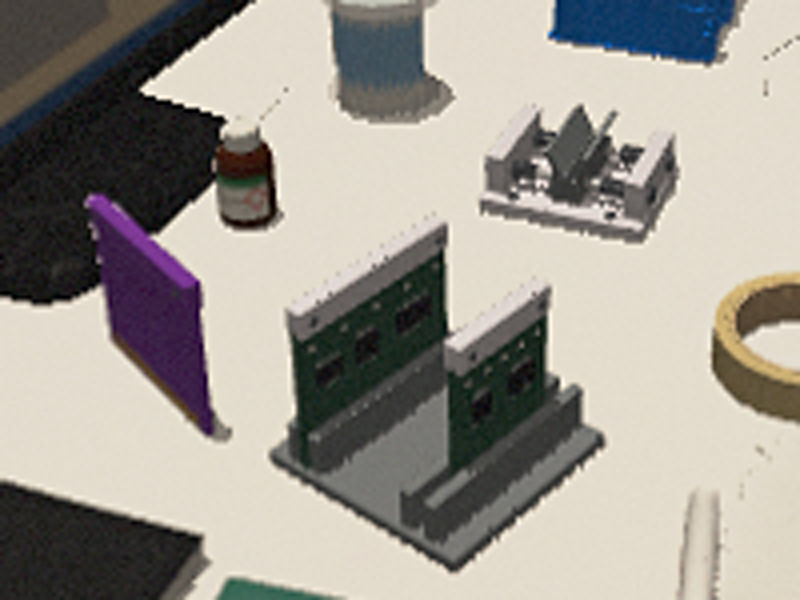

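The candidates are the green card in the rear slot (scene px 281-320, 213-271; top px 225-277, 212-229), the short green card in the front slot (scene 318-346, 230-280) and a purple board (scene 232-264, 209-266). The rear green card is clearly the longest bar and sits in the rack, so it's the wide one. Purple is excluded. The clip is at top px about (364, 223). Next I'll measure them.

```bash
cat > h.py <<'E'
import cv2,numpy as np
def ray(f,px):
    K,D,T=[np.array(f[k],float) for k in("camera_matrix","D","cam_to_world")]
    n=cv2.undistortPoints(np.array(px,float).reshape(-1,1,2),K,D).reshape(-1,2)
    d=np.c_[n,np.ones(len(n))]@T[:3,:3].T
    return T[:3,3],d
def onz(f,px,z):
    c,d=ray(f,px); return c+d*((z-c[2])/d[:,2])[:,None]
def proj(f,P):
    K,D,T=[np.array(f[k],float) for k in("camera_matrix","D","cam_to_world")]
    W=np.linalg.inv(T); return cv2.projectPoints(np.array(P,float).reshape(-1,1,3),cv2.Rodrigues(W[:3,:3])[0],W[:3,3],K,D)[0].reshape(-1,2)
E
python3 - <<'E'
from bench import r
from h import *
from scipy.spatial.transform import Rotation as R
o=r.get_obs();print(R.from_rotvec(o['orientation']).as_matrix().round(3))
f=r.grab_frame("top");im=f["image"]
hsv=cv2.cvtColor(im,cv2.COLOR_RGB2HSV)
print(hsv[216,240],hsv[220,255],hsv[253,240],hsv[200,300],hsv[235,245])
m=((hsv[...,2]>150)&(hsv[...,0]>90)&(hsv[...,0]<140)).astype(np.uint8)*255
x=cv2.resize(m[180:300,200:400],None,fx=4,fy=4,interpolation=0);cv2.imwrite("pics/m1.png",x)
n,l,s,c=cv2.connectedComponentsWithStats(m)
for i in range(1,n):
    if s[i,4]>80:
        cn=cv2.findContours((l==i).astype(np.uint8),0,2)[0][0]
        rr=cv2.minAreaRect(cn);b=cv2.boxPoints(rr)
        P=onz(f,b,.098);q=onz(f,[rr[0]],.098)[0]
        e1=P[1]-P[0];e2=P[2]-P[1]
        print(s[i],np.round(rr[0],1),q.round(4),np.linalg.norm(e1).round(4),np.linalg.norm(e2).round(4),np.degrees(np.arctan2(e1[1],e1[0])).round(1),np.degrees(np.arctan2(e2[1],e2[0])).round(1))
i=im[190:260,335:395,::-1];cv2.imwrite("pics/clip.png",cv2.resize(i,None,fx=8,fy=8,interpolation=cv2.INTER_CUBIC))
i=im[200:275,215:290,::-1];cv2.imwrite("pics/rack.png",cv2.resize(i,None,fx=8,fy=8,interpolation=cv2.INTER_CUBIC))
E
```

```text
[[ 0.303 -0.     0.953]
 [-0.953 -0.     0.303]
 [ 0.    -1.    -0.   ]]
[106  16 204] [106  26 223] [105  25 223] [ 25  23 199] [ 60  10 130]
[376 125  36  34 926] [393.4 141.7] [ 0.7036 -0.1666  0.098 ] 0.0703 0.0711 -26.3 -117.3
[ 443  157  141   71 4487] [513.1 192.5] [ 0.5989 -0.4077  0.098 ] 0.2776 0.117 -82.7 -176.8
[344 200  39  48 753] [363.3 223.2] [ 0.5348 -0.1038  0.098 ] 0.071 0.091 -84.2 -175.1
[356 208  14   9 108] [362.5 212. ] [ 0.5574 -0.1023  0.098 ] 0.0263 0.0163 -89.7 179.6
[225 213  47  14 214] [247.8 219.3] [0.5412 0.1297 0.098 ] 0.0093 0.0963 -11.1 -102.6
[227 249  31  11 144] [242.2 253.9] [0.4717 0.1392 0.098 ] 0.0093 0.0621 -11.5 -102.7
[412 305  23   7 116] [423. 308.] [ 0.3681 -0.2206  0.098 ] 0.0108 0.0435 -5.5 -93.9
```

View pics/clip.png

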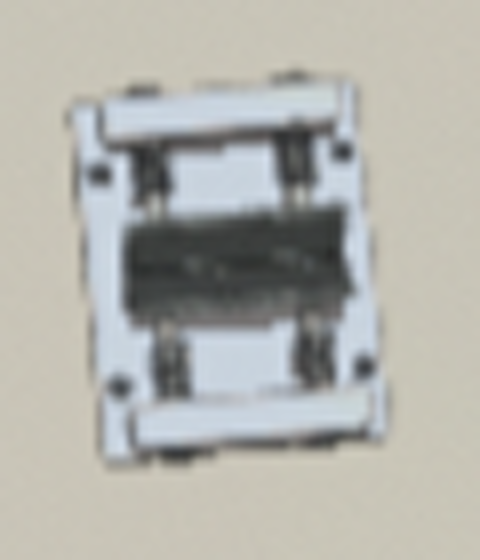

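View pics/rack.png

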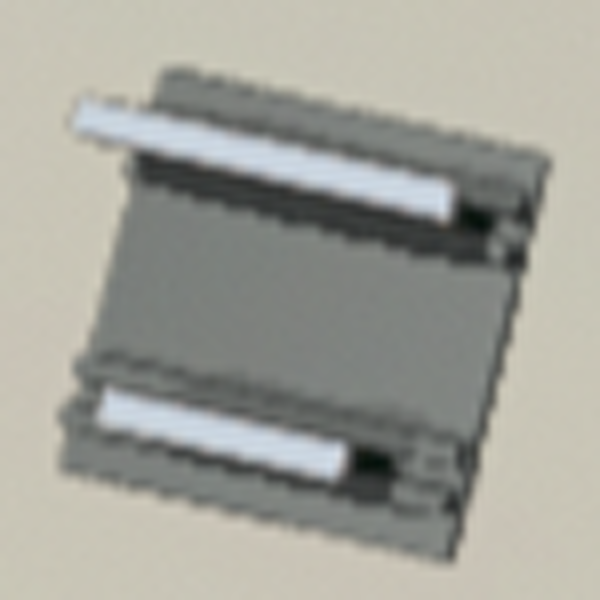

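The enlarged crops confirm it. The rear bar is about 96-100 mm long (8x crop from (75,115) to (450,200)) and the front bar is about 62 mm. Next I'll measure the clip and cross-check it in the scene camera.

Run:
```python
from bench import r
from h import *
f=r.grab_frame("top")
base=np.array([(72,105),(355,78),(385,440),(105,463)])/8-.5+[335.5,190.5]-.5+0.0
P=onz(f,base,.010);print(P.round(4),P.mean(0).round(4))
ang=lambda v:np.degrees(np.arctan2(v[1],v[0]))
print([np.linalg.norm(P[(i+1)%4]-P[i]).round(4) for i in range(4)],ang(P[0]-P[1]),ang(P[3]-P[2]),ang(P[0]-P[3]),ang(P[1]-P[2]))
jaw=np.array([(130,270),(345,255),(122,228),(345,207)])/8+[334.5,189.5]
print(onz(f,jaw[:2],.02).round(4),ang(np.subtract(*onz(f,jaw[:2],.03)[:2])),onz(f,jaw[2:],.044).round(4),ang(np.subtract(*onz(f,jaw[2:],.044))))
g=r.grab_frame("scene");im=g["image"].copy()
def box(c,a,hx,hy,z0,z1):
    a=np.radians(a);ux=np.array([np.cos(a),np.sin(a)]);uy=np.array([-ux[1],ux[0]])
    return [[*(np.array(c)+sx*hx*ux+sy*hy*uy),z] for z in(z0,z1) for sx,sy in((-1,-1),(1,-1),(1,1),(-1,1))]
c=P.mean(0)[:2]
big=cv2.resize(im,None,fx=4,fy=4,interpolation=cv2.INTER_CUBIC)[:,:,::-1].copy()
bt=cv2.resize(f["image"],None,fx=4,fy=4,interpolation=cv2.INTER_CUBIC)[:,:,::-1].copy()
for B,col in((box([.5412,.1297],-12.3,.005,.05,.082,.098),(0,0,255)),(box(c,4.7,.05,.04,0,.01),(255,0,0)),(box(c,4.7,.0,.03,.01,.044),(0,255,255))):
    for F,I in((g,big),(f,bt)):
        p=((proj(F,B)+.5)*4-.5).round().astype(int)
        for i in range(4):
            for j,k in((i,(i+1)%4),(i+4,(i+1)%4+4),(i,i+4)): cv2.line(I,tuple(map(int,p[j])),tuple(map(int,p[k])),col,1)
cv2.imwrite("pics/ov1.png",big[700:1150,1080:1600]);cv2.imwrite("pics/ov2.png",bt[760:1100,860:1600])
```

```text
[[ 0.5876 -0.0675  0.01  ]
 [ 0.5957 -0.1465  0.01  ]
 [ 0.4949 -0.1539  0.01  ]
 [ 0.4881 -0.0767  0.01  ]] [ 0.5416 -0.1111  0.01  ]
[np.float64(0.0794), np.float64(0.101), np.float64(0.0775), np.float64(0.0999)] 95.82154987831667 95.04798190780883 5.269257679744704 4.182398688425529
[[ 0.5407 -0.083   0.02  ]
 [ 0.5452 -0.1421  0.02  ]] 94.34926434602157 [[ 0.5501 -0.0795  0.044 ]
 [ 0.5561 -0.1393  0.044 ]] 95.74291172486338
```

View pics/ov1.png

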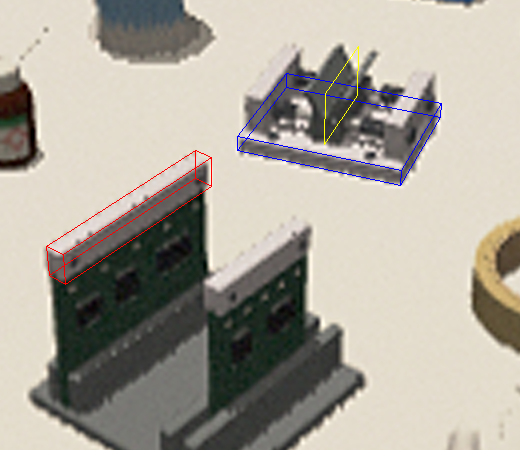

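View pics/ov2.png

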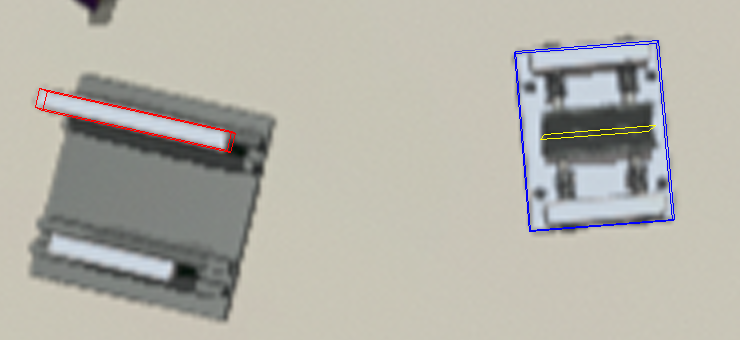

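Call:
send_rows([
  [0, 0, 0, -10, 0.6],
  [0, 0, 0, -10, 0.6],
  [0, 0, 0, -10, 0.6],
  [0, 0, 0, -10, 0.6],
  [0, 0, 0, -10, 0.6],
  [0, 0, 0, -10, 0.6],
], force=80)

```text
clock: 1.4
tcp_pos: [0.2044, -0.6433, 0.2454]
orientation: [-1.565, 0.165, -0.165]
contact_force: [0.1, 0.1, -0.7]
grip_width: 0.0512
```

```bash
cat > go.py <<'E'
import sys,numpy as np
from bench import r
from scipy.spatial.transform import Rotation as R
o=r.get_obs();p=np.array(o['tcp_pos']);M=R.from_rotvec(o['orientation']).as_matrix()
yaw=np.degrees(np.arctan2(M[1,0],M[0,0]))
print(round(o['clock'],2),p.round(4),'yaw',yaw.round(2),'tooly',M[:,1].round(3),'F',np.round(o['contact_force'],1),'w',round(o['grip_width'],4),'q',np.round(o['joints'],2))
if len(sys.argv)>3:
    t=np.array(list(map(float,sys.argv[1:4])))
    print('tool cm',(M.T@(t-p)*100).round(2))
E
python3 go.py 0.541 0.130 0.2
```

```text
1.4 [ 0.2044 -0.6433  0.2454] yaw -12.05 tooly [-0. -0. -1.] F [ 0.1  0.1 -0.7] w 0.0512 q [ 1.31  0.49 -0.2   1.54  0.1   1.12  0.88]
tool cm [16.78  4.53 82.65]
```

Call:
send_rows([
  [2.4, 0, 5, 0, 0.6],
  [2.4, 0, 5, 0, 0.6],
  [2.4, 0, 5, 0, 0.6],
  [2.4, 0, 5, 0, 0.6],
  [2.4, 0, 5, 0, 0.6],
  [2, 0, 5, 0, 0.6],
  [1, 0, 5, 0, 0.6],
  [0.5, 0, 5, 0, 0.6],
  [0.5, 0, 5, 0, 0.6],
  [0, 0, 5, 0, 0.6],
  [0, 0, 5, 0, 0.6],
  [0, 0, 5, 0, 0.6],
])

```text
clock: 2.9
tcp_pos: [0.4896, -0.09, 0.2457]
orientation: [-1.564, 0.169, -0.17]
contact_force: [0.9, -0.8, 0.1]
grip_width: 0.0515
```

```bash
python3 go.py 0.541 0.130 0.2
```

```text
2.9 [ 0.4896 -0.09    0.2457] yaw -12.38 tooly [ 0.001 -0.    -1.   ] F [ 0.9 -0.8  0.1] w 0.0515 q [ 0.5   0.23 -0.51  1.94  0.13  1.   -0.28]
tool cm [ 0.3   4.56 22.59]
```

Call:
send_rows([
  [0.2, 0.5, 5, 0, 0.6],
  [0.1, 1, 5, 0, 0.6],
  [0, 1, 5, 0, 0.6],
  [0, 1, 4, 0, 0.6],
  [0, 1, 2, 0, 0.6],
  [0, 0, 0, 0, 0.6],
  [0, 0, 0, 0, 0.6],
])

```text
clock: 3.78
tcp_pos: [0.5373, 0.1117, 0.2005]
orientation: [-1.565, 0.17, -0.171]
contact_force: [-0.4, 0.1, 0.0]
grip_width: 0.0516
```

```bash
python3 go.py 0.541 0.130 0.13
python3 - <<'E'
from bench import r
import cv2,numpy as np
a=r.grab_frame("top")["image"][190:290,200:320,::-1];b=r.grab_frame("scene")["image"][130:280,230:380,::-1]
cv2.imwrite("pics/s1.png",np.hstack([cv2.resize(a,(480,400)),cv2.resize(b,(400,400))])[:, :800])
E
```

```text
3.77 [0.5373 0.1117 0.2005] yaw -12.44 tooly [ 0.    -0.001 -1.   ] F [-0.4  0.1  0. ] w 0.0516 q [ 0.15  0.38 -0.58  1.87  0.25  0.96 -0.76]
tool cm [-0.03  7.05  1.87]
```

View pics/s1.png

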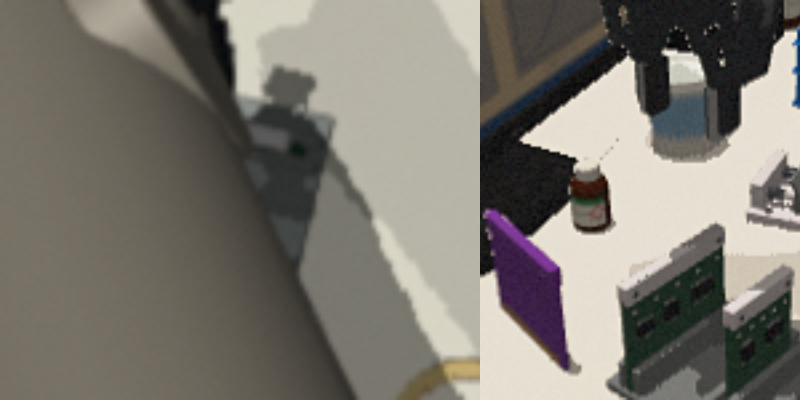

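The arm hides the rack from the top camera. In the scene view the fingers are above the rack (about 650-740, 60-130 in the picture) and clear of the monitor, so I'll descend.

Call:
send_rows([
  [0, 2, 1.5, 0, 0.6],
  [0, 2, 0.4, 0, 0.6],
  [0, 2, 0, 0, 0.6],
  [0, 1, 0, 0, 0.6],
  [0, 0, 0, 0, 0.6],
])

```text
clock: 4.5
tcp_pos: [0.5407, 0.1309, 0.1294]
orientation: [-1.565, 0.171, -0.168]
contact_force: [0.1, -0.2, -0.1]
grip_width: 0.0512
```

```bash
python3 go.py 0.541 0.130 0.085
python3 - <<'E'
from bench import r
import cv2,numpy as np
b=r.grab_frame("scene")["image"][150:290,240:400,::-1]
cv2.imwrite("pics/s2.png",cv2.resize(b,None,fx=4,fy=4,interpolation=cv2.INTER_CUBIC))
E
```

```text
4.5 [0.5407 0.1309 0.1294] yaw -12.38 tooly [-0.002 -0.001 -1.   ] F [ 0.1 -0.2 -0.1] w 0.0512 q [ 0.08  0.48 -0.55  1.91  0.33  0.84 -0.86]
tool cm [ 0.05  4.44 -0.08]
```

View pics/s2.png

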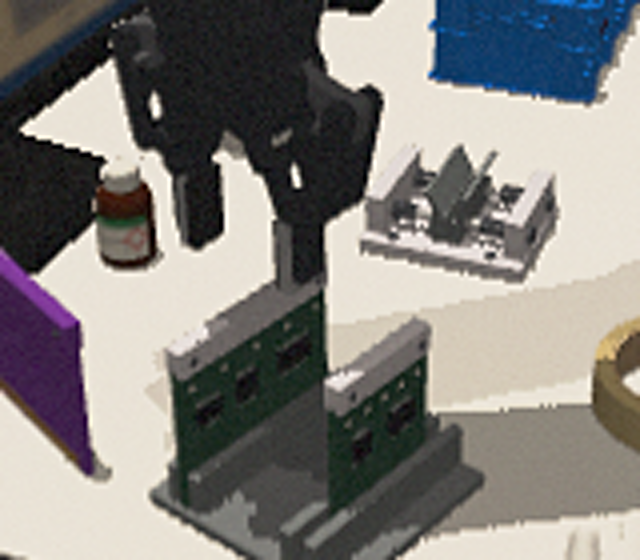

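The fingers straddle the bar's middle: the tip midpoint is at about (250,265), above the bar's top centre at about (250,315) in the crop. I'll descend and close.

Call:
send_rows([
  [0, 1.5, 0, 0, 0.6],
  [0, 1.5, 0, 0, 0.6],
  [0, 1.0, 0, 0, 0.6],
  [0, 0.4, 0, 0, 0.6],
  [0, 0, 0, 0, 0.4],
  [0, 0, 0, 0, 0.2],
  [0, 0, 0, 0, 0],
  [0, 0, 0, 0, 0],
  [0, 0, 0, 0, 0],
  [0, 0, 0, 0, 0],
])

```text
clock: 5.8
tcp_pos: [0.5418, 0.1318, 0.0869]
orientation: [-1.564, 0.168, -0.171]
contact_force: [0.1, -0.3, 6.0]
grip_width: 0.0083
```

```bash
python3 go.py 0.541 0.130 0.2
python3 - <<'E'
from bench import r
import cv2,numpy as np
b=r.grab_frame("scene")["image"][150:290,240:400,::-1]
cv2.imwrite("pics/s3.png",cv2.resize(b,None,fx=4,fy=4,interpolation=cv2.INTER_CUBIC))
E
```

```text
5.8 [0.5418 0.1318 0.0869] yaw -12.37 tooly [ 0.001  0.    -1.   ] F [ 0.1 -0.3  6. ] w 0.0083 q [ 0.05  0.54 -0.52  1.94  0.38  0.76 -0.9 ]
tool cm [ -0.03 -11.31  -0.18]
```

View pics/s3.png

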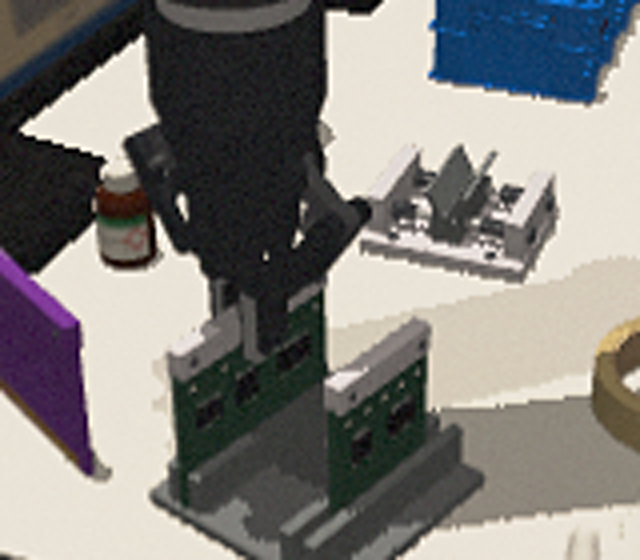

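Call:
send_rows([
  [0, -0.5, 0, 0, 0],
  [0, -1, 0, 0, 0],
  [0, -1, 0, 0, 0],
  [0, -1.5, 0, 0, 0],
  [0, -2, 0, 0, 0],
  [0, -2, 0, 0, 0],
  [0, -2, 0, 0, 0],
  [0, -1.3, 0, 0, 0],
  [0, 0, 0, 0, 0],
])

```text
clock: 6.98
tcp_pos: [0.5418, 0.1318, 0.2007]
orientation: [-1.563, 0.168, -0.171]
contact_force: [-0.7, -0.2, -1.9]
grip_width: 0.0087
```

```bash
python3 go.py 0.542 -0.1115 0.2
python3 - <<'E'
from bench import r
import cv2,numpy as np
b=r.grab_frame("scene")["image"][120:290,230:400,::-1]
cv2.imwrite("pics/s4.png",cv2.resize(b,None,fx=3.5,fy=3.5,interpolation=cv2.INTER_CUBIC))
E
```

```text
6.97 [0.5418 0.1318 0.2007] yaw -12.37 tooly [ 0.002  0.    -1.   ] F [-0.7 -0.2 -1.9] w 0.0087 q [ 0.12  0.39 -0.58  1.86  0.26  0.97 -0.8 ]
tool cm [  5.23   0.06 -23.76]
```

View pics/s4.png

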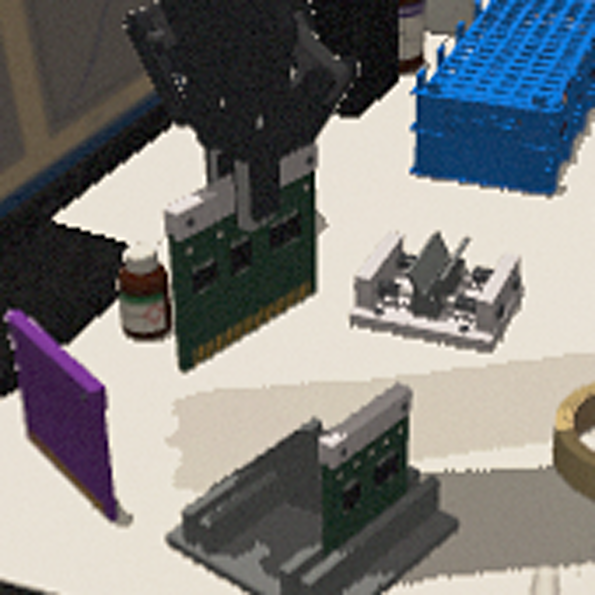

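The card is held upright, and the narrow card is undisturbed (crop 320-410, 385-545). I'll turn it into line with the clip and carry it over.

Call:
send_rows([
  [0, 0, 0, -5, 0],
  [0, 0, 0, -6.4, 0],
  [0, 0, 0, -6, 0],
  [0, 0, -2, 0, 0],
  [0, 0, -3, 0, 0],
  [0, 0, -4, 0, 0],
  [0, 0, -4, 0, 0],
  [0, 0, -4, 0, 0],
  [0, 0, -3, 0, 0],
  [0, 0, -2, 0, 0],
  [0, 0, 0, 0, 0],
])

```text
clock: 8.4
tcp_pos: [0.5603, -0.0889, 0.1986]
orientation: [-1.57, -0.066, 0.068]
contact_force: [0.0, 0.4, -1.4]
grip_width: 0.0082
```

```bash
python3 go.py 0.542 -0.1115 0.15
```

```text
8.4 [ 0.5603 -0.0889  0.1986] yaw 4.89 tooly [-0.001 -0.    -1.   ] F [ 0.   0.4 -1.4] w 0.0082 q [ 0.51  0.41 -0.58  1.83  0.27  0.98 -0.11]
tool cm [-2.01  4.87 -2.1 ]
```

Call:
send_rows([
  [-0.8, 1, -0.8, 0, 0],
  [-0.8, 1.5, -0.8, 0, 0],
  [-0.4, 1.4, -0.5, 0, 0],
  [0, 0.9, 0, 0, 0],
  [0, 0, 0, 0, 0],
  [0, 0, 0, 0, 0],
])

```text
clock: 9.15
tcp_pos: [0.5431, -0.1098, 0.1516]
orientation: [-1.569, -0.07, 0.069]
contact_force: [0.7, 0.2, -1.6]
grip_width: 0.0085
```

```bash
python3 go.py 0.542 -0.1115 0.09
python3 - <<'E'
from bench import r
from h import *
from scipy.spatial.transform import Rotation as R
o=r.get_obs();t=np.array(o['tcp_pos'])
M=R.from_rotvec(o['orientation']).as_matrix();a=np.degrees(np.arctan2(M[1,0],M[0,0]))
def box(c,a,hx,hy,z0,z1):
    a=np.radians(a);ux=np.array([np.cos(a),np.sin(a)]);uy=np.array([-ux[1],ux[0]])
    return [[*(np.array(c)+sx*hx*ux+sy*hy*uy),z] for z in(z0,z1) for sx,sy in((-1,-1),(1,-1),(1,1),(-1,1))]
for n in("scene","top"):
    F=r.grab_frame(n);I=cv2.resize(F["image"],None,fx=5,fy=5,interpolation=cv2.INTER_CUBIC)[:,:,::-1].copy()
    J=I.copy()
    for B,col in((box(t[:2],a,.005,.05,t[2]+.003-.008,t[2]+.011),(0,0,255)),(box(t[:2],a,.0025,.05,t[2]-.079,t[2]-.005),(0,255,0)),(box([.542,-.1115],5,.05,.04,0,.01),(255,0,0)),(box([.542,-.1115],5,.0,.03,.01,.044),(0,255,255))):
        p=((proj(F,B)+.5)*5-.5).round().astype(int)
        for i in range(4):
            for j,k in((i,(i+1)%4),(i+4,(i+1)%4+4),(i,i+4)): cv2.line(J,tuple(map(int,p[j])),tuple(map(int,p[k])),col,1)
    q=proj(F,[t])[0]*5
    x,y=int(q[0]),int(q[1]);sl=(slice(max(y-150,0),y+350),slice(x-200,x+200))
    cv2.imwrite(f"pics/p_{n}.png",np.hstack([I[sl],J[sl]]))
E
```

```text
9.15 [ 0.5431 -0.1098  0.1516] yaw 5.07 tooly [ 0.001  0.    -1.   ] F [ 0.7  0.2 -1.6] w 0.0085 q [ 0.53  0.45 -0.56  1.9   0.31  0.87 -0.1 ]
tool cm [-0.13  6.16 -0.16]
```

View pics/p_scene.png

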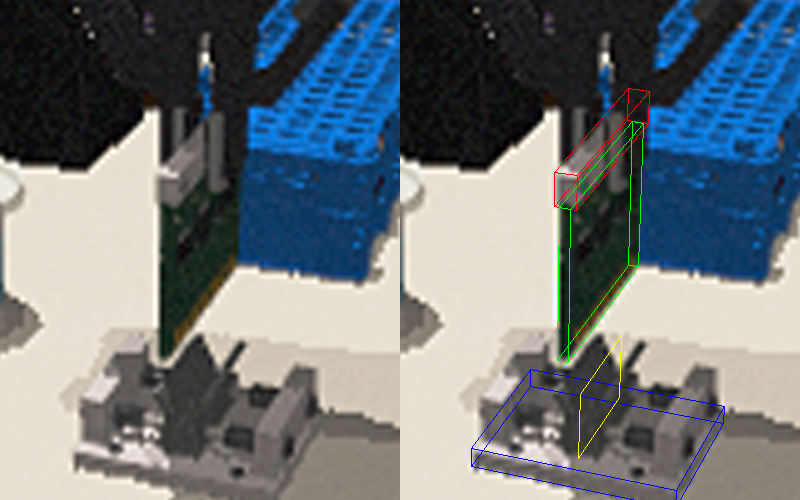

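View pics/p_top.png

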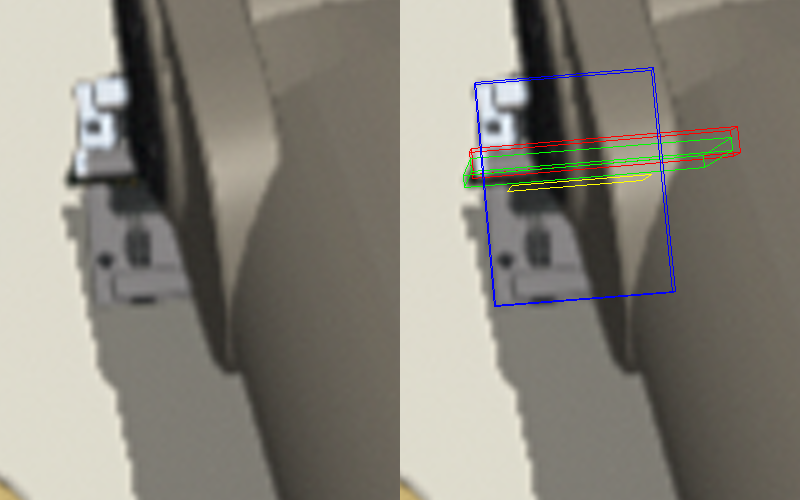

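The card's lower edge hangs over the mouth. Its lower near corner is at (162,358) and the model predicted about (166,360), so it's within roughly 2 mm. I'll trim x by -1.5 mm and press down in stages.

Call:
send_rows([
  [-0.15, 0.5, -0.1, 0, 0],
  [0, 1, 0, 0, 0],
  [0, 1, 0, 0, 0],
  [0, 0.5, 0, 0, 0],
  [0, 0, 0, 0, 0],
], force=110)

```text
clock: 9.88
tcp_pos: [0.5407, -0.1113, 0.1207]
orientation: [-1.569, -0.068, 0.07]
contact_force: [0.1, 0.3, -1.5]
grip_width: 0.0077
```

```bash
python3 go.py 0.542 -0.1115 0.089
python3 - <<'E'
from bench import r
import cv2
b=r.grab_frame("scene")["image"][110:230,290:410,::-1]
cv2.imwrite("pics/s5.png",cv2.resize(b,None,fx=5,fy=5,interpolation=cv2.INTER_CUBIC))
E
```

```text
9.88 [ 0.5407 -0.1113  0.1207] yaw 5.04 tooly [-0.001  0.    -1.   ] F [ 0.1  0.3 -1.5] w 0.0077 q [ 0.52  0.49 -0.54  1.93  0.34  0.82 -0.12]
tool cm [ 0.13  3.17 -0.04]
```

View pics/s5.png

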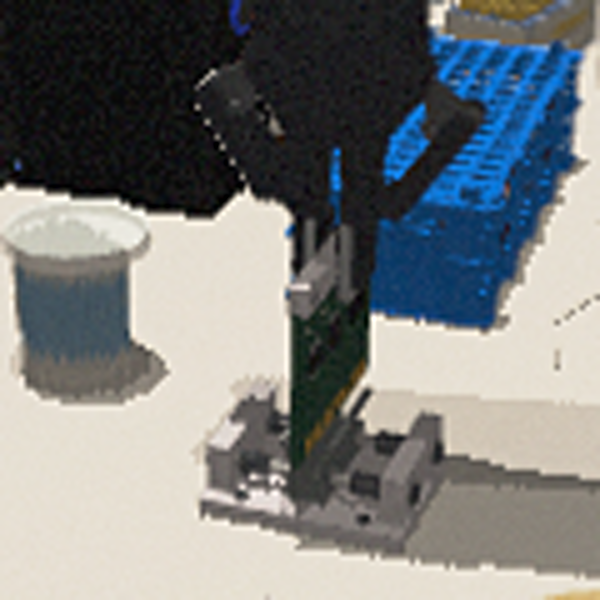

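Call:
send_rows([
  [0, 0.3, 0, 0, 0],
  [0, 0.3, 0, 0, 0],
  [0, 0.3, 0, 0, 0],
  [0, 0, 0, 0, 0],
])

```text
clock: 10.42
tcp_pos: [0.541, -0.1114, 0.112]
orientation: [-1.57, -0.069, 0.069]
contact_force: [-0.9, -0.6, -0.9]
grip_width: 0.0076
```

```bash
python3 go.py 0.542 -0.1115 0.089
python3 - <<'E'
from bench import r
import cv2
b=r.grab_frame("scene")["image"][150:230,310:400,::-1]
cv2.imwrite("pics/s6.png",cv2.resize(b,None,fx=7,fy=7,interpolation=cv2.INTER_CUBIC))
E
```

```text
10.43 [ 0.541  -0.1114  0.112 ] yaw 5.03 tooly [-0.  0. -1.] F [-0.9 -0.6 -0.9] w 0.0076 q [ 0.51  0.5  -0.54  1.94  0.35  0.8  -0.13]
tool cm [ 0.1   2.3  -0.02]
```

View pics/s6.png

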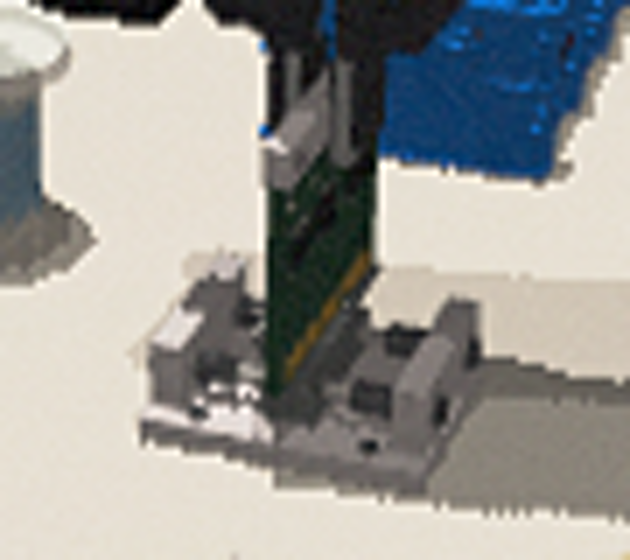

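The card edge is inside the V with the front jaw in front of it and no side force. I'll continue pressing.

Call:
send_rows([
  [0, 0.3, 0, 0, 0],
  [0, 0.3, 0, 0, 0],
  [0, 0.3, 0, 0, 0],
  [0, 0.3, 0, 0, 0],
  [0, 0, 0, 0, 0],
])

```text
clock: 11.1
tcp_pos: [0.5415, -0.1114, 0.1006]
orientation: [-1.57, -0.07, 0.069]
contact_force: [0.3, -0.6, 2.5]
grip_width: 0.008
```

```bash
python3 go.py 0.542 -0.1115 0.089
```

```text
11.1 [ 0.5415 -0.1114  0.1006] yaw 5.06 tooly [ 0.001 -0.    -1.   ] F [ 0.3 -0.6  2.5] w 0.008 q [ 0.5   0.52 -0.53  1.94  0.36  0.78 -0.14]
tool cm [ 0.05  1.16 -0.02]
```

Call:
send_rows([
  [0, 0.3, 0, 0, 0],
  [0, 0.3, 0, 0, 0],
  [0, 0.3, 0, 0, 0],
  [0, 0, 0, 0, 0],
])

```text
clock: 11.6
tcp_pos: [0.5408, -0.1114, 0.0907]
orientation: [-1.569, -0.068, 0.07]
contact_force: [0.7, -0.1, -1.1]
grip_width: 0.0079
```

```bash
python3 go.py 0.542 -0.1115 0.089
```

```text
11.6 [ 0.5408 -0.1114  0.0907] yaw 5.04 tooly [-0.001  0.    -1.   ] F [ 0.7 -0.1 -1.1] w 0.0079 q [ 0.5   0.53 -0.52  1.95  0.37  0.76 -0.15]
tool cm [ 0.12  0.17 -0.03]
```

The force is lower than the stated 5-15 N, so I'll look before going further.

Run:
```python
from bench import r
import cv2,numpy as np
b=r.grab_frame("scene")["image"][150:230,310:400,::-1]
t=r.grab_frame("top")["image"][190:260,335:395,::-1]
cv2.imwrite("pics/s7.png",np.hstack([cv2.resize(b,(450,400),interpolation=cv2.INTER_CUBIC),cv2.resize(t,(343,400),interpolation=cv2.INTER_CUBIC)]))
```

```text
(no output)
```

View pics/s7.png

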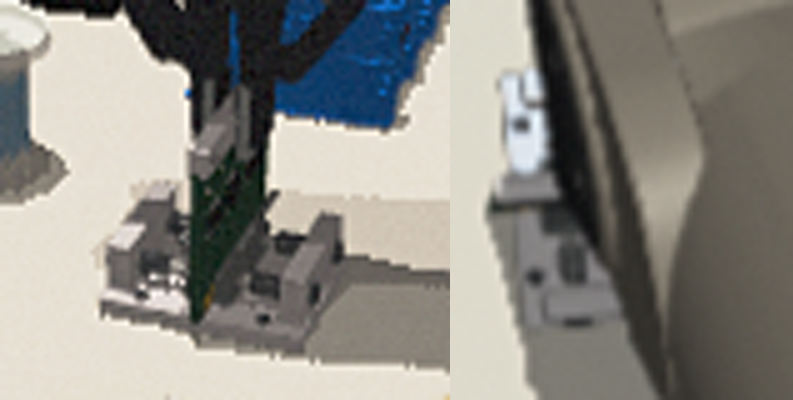

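The front jaw now covers the gold contacts, so the card is in the slot (near lower corner at (197,318)). I'll press to the floor and watch the force.

Call:
send_rows([
  [0, 0.2, 0, 0, 0],
  [0, 0.2, 0, 0, 0],
  [0, 0, 0, 0, 0],
])

```text
clock: 12.08
tcp_pos: [0.542, -0.1113, 0.0889]
orientation: [-1.571, -0.07, 0.068]
contact_force: [-2.5, 0.3, 14.6]
grip_width: 0.0077
```

```bash
python3 go.py 0.542 -0.1115 0.089
```

```text
12.07 [ 0.542  -0.1113  0.0889] yaw 5.03 tooly [ 0.002 -0.001 -1.   ] F [-2.5  0.3 14.6] w 0.0077 q [ 0.49  0.53 -0.52  1.95  0.38  0.75 -0.15]
tool cm [ 0.   -0.01 -0.02]
```

Call:
send_rows([
  [0, 0.2, 0, 0, 0],
  [0, 0, 0, 0, 0],
])

```text
clock: 12.32
tcp_pos: [0.5429, -0.1113, 0.0889]
orientation: [-1.572, -0.072, 0.066]
contact_force: [-7.3, 0.3, 31.2]
grip_width: 0.008
```

```bash
python3 go.py 0.542 -0.1115 0.089
```

```text
12.32 [ 0.5429 -0.1113  0.0889] yaw 5.03 tooly [ 0.003 -0.002 -1.   ] F [-7.3  0.3 31.2] w 0.008 q [ 0.49  0.53 -0.52  1.95  0.38  0.75 -0.16]
tool cm [-0.09 -0.01 -0.02]
```

The TCP has stopped dead at z = 0.0889 while the force climbs to 31 N, so it's on a hard floor at the predicted home height. I'll relieve the load, release and retreat.

Call:
send_rows([
  [0, -0.3, 0, 0, 0],
  [0, -0.2, 0, 0, 0],
  [0, 0, 0, 0, 0.15],
  [0, 0, 0, 0, 0.3],
  [0, 0, 0, 0, 0.4],
  [0, 0, 0, 0, 0.4],
  [0, 0, 0, 0, 0.4],
])

```text
clock: 13.2
tcp_pos: [0.5411, -0.1114, 0.0903]
orientation: [-1.57, -0.069, 0.069]
contact_force: [0.9, 0.3, 0.2]
grip_width: 0.0342
```

```bash
python3 go.py 0.542 -0.1115 0.089
```

```text
13.2 [ 0.5411 -0.1114  0.0903] yaw 5.03 tooly [-0. -0. -1.] F [0.9 0.3 0.2] w 0.0342 q [ 0.5   0.53 -0.52  1.95  0.37  0.76 -0.15]
tool cm [ 0.09  0.13 -0.02]
```

Call:
send_rows([
  [0, -1, 0, 0, 0.4],
  [0, -2, 0, 0, 0.4],
  [0, -3, 0, 0, 0.4],
  [0, -4, 0, 0, 0.4],
  [0, -4, 0, 0, 0.4],
  [0, -2, 0, 0, 0.4],
  [0, 0, -4, 0, 0.4],
  [0, 0, -5, 0, 0.4],
  [0, 0, -5, 0, 0.4],
  [0, 0, -5, 0, 0.4],
  [0, 0, -4, 0, 0.4],
  [0, 0, 0, 0, 0.4],
])

```text
clock: 14.7
tcp_pos: [0.5602, -0.345, 0.2513]
orientation: [-1.572, -0.065, 0.064]
contact_force: [-0.2, 0.4, -0.4]
grip_width: 0.0339
```

```bash
python3 go.py
python3 - <<'E'
from bench import r
from h import *
def box(c,a,hx,hy,z0,z1):
    a=np.radians(a);ux=np.array([np.cos(a),np.sin(a)]);uy=np.array([-ux[1],ux[0]])
    return [[*(np.array(c)+sx*hx*ux+sy*hy*uy),z] for z in(z0,z1) for sx,sy in((-1,-1),(1,-1),(1,1),(-1,1))]
out=[]
for n in("scene","top"):
    F=r.grab_frame(n);print(r.recognise(n,"card_wide_grip")[:2],r.recognise(n,"card_narrow_grip")[:1])
    I=cv2.resize(F["image"],None,fx=4,fy=4,interpolation=cv2.INTER_CUBIC)[:,:,::-1].copy();J=I.copy()
    for B,col in((box([.541,-.111],5,.005,.05,.084,.1),(0,0,255)),(box([.542,-.1115],5,.05,.04,0,.01),(255,0,0))):
        p=((proj(F,B)+.5)*4-.5).round().astype(int)
        for i in range(4):
            for j,k in((i,(i+1)%4),(i+4,(i+1)%4+4),(i,i+4)): cv2.line(J,tuple(map(int,p[j])),tuple(map(int,p[k])),col,1)
    x,y=(proj(F,[[.541,-.11,.05]])[0]*4).astype(int);sl=(slice(y-150,y+130),slice(x-200,x+200))
    out.append(np.hstack([I[sl],J[sl]]))
    if n=="top":
        hsv=cv2.cvtColor(F["image"],cv2.COLOR_RGB2HSV)
    else: rk=I[160*4:290*4,240*4:400*4]
cv2.imwrite("pics/fin.png",np.vstack(out))
E
```

```text
14.7 [ 0.5602 -0.345   0.2513] yaw 4.69 tooly [ 0.001 -0.002 -1.   ] F [-0.2  0.4 -0.4] w 0.0339 q [ 0.81  0.49 -0.5   1.57  0.25  1.15  0.34]
[{'rect': [346.9, 164.4, 363.0, 215.0], 'p': 0.93}, {'rect': [231.5, 209.5, 262.5, 266.9], 'p': 0.75}] [{'rect': [318.3, 231.1, 347.8, 279.9], 'p': 0.8}]
[{'rect': [343.5, 213.5, 393.9, 225.2], 'p': 0.87}, {'rect': [228.4, 142.3, 257.9, 190.9], 'p': 0.62}] [{'rect': [228.5, 245.3, 263.1, 262.6], 'p': 0.74}]
```

View pics/fin.png

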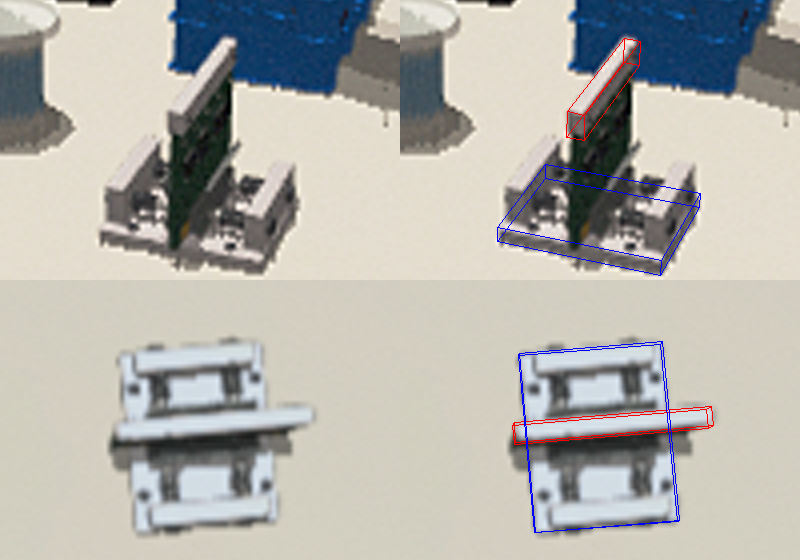

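The card stands free in the clip. The bar lies on the predicted outline in both views (within about 1 px), centred between the jaws. The narrow card is still at its original pixels.

```bash
python3 -c "
from bench import r
print(r.hand_in())"
```

```text
the job is handed in; nothing more can be done
None
```

I took the wider green card out of the rack's rear slot by its grip bar and pressed it into the edge clip. It stood upright by itself after release, and I handed the job in at about 15 s of the 38 s allowed; the hand-in gives no verdict.

**Seating:** At the end of the press the TCP stopped at z = 0.0889 m, the height predicted for fully home (0.089 m). The force then rose to 31 N with no further movement, so the card was on the slot floor.

**Position:** With the arm clear, both cameras showed the grip bar within about 1 px (roughly 2 mm) of the outline expected for a fully seated card, in the middle of the clip and in line with it.

**Narrow card:** It was recognised within 1–3 px of where it started, still in the rack.

**Disagreement:** While the card slid between the jaws, I read at most about 4 N of push at the points I checked, against the 5–15 N stated. The pictures of the card behind the front jaw and the hard stop at the right height still show it seated.

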